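# Set the limit marker of a leaf-spring tester

### The job

Press the leaf of the spring tester down on its mid-span rib with a steady 6 N and see where its needle stops, let it spring back, and slide the marker on the rail to that reading. Then press the rib with 6 N again and hold it still for about a second to prove that the needle stops at the marker, and let go, leaving the marker set. Never overload the leaf (18 N at most), and leave the other things on the bench where they are.

Things in the scene. Friction and masses are not known exactly. Their poses are not given: they have to be found in the camera images.
- tester: fixed leaf-spring tester, grey base plate 205 x 245 x 12 mm. Origin on the table under the hinge of the leaf; x runs from the hinge along the leaf to its free end, y from the leaf towards the needle and the marker rail, z up. The plate spans x -60 to 145 mm and y -62 to 183 mm.
- leaf: sprung steel leaf under test: level strip 120 x 22 mm, hinged and sprung at its root (origin on the hinge line, 78 mm above the table), free end to tester +x, can dip 25 degrees. Resistance grows in proportion to the dip; its stiffness is unknown (0.25 to 1.0 N per mm at the rib). It springs back when released. Its axle, along y, carries an upright needle. More than 18 N damages it.
- rib_top (a point): middle of the top of the round steel cross-rib that stands on the leaf at mid-span, 60 mm from the hinge: the place to press from above, 88 mm above the table at rest. The rib is 24 mm long across the leaf and 8 mm thick; the leaf beside it lies 9 mm below the rib's top. 90 mm of open space on the needle side.
- needle_tip (a point): tip of the upright steel needle with a 10 mm ball head, 125 mm to the +y side of the leaf and 90 mm above the hinge line. At rest it stands at tester x = 0; as the leaf is pressed down it swings towards +x (by 90 mm x sine of the leaf's dip; about 9 to 30 mm at 6 N).
- marker_grip (a point): middle of the marker's black upright fin, 12 mm (along x) x 22 x 32 mm high, 22 mm above the rail; fin top 38 mm above the rail, foot 22 mm along x and 6 mm high. The marker slides along tester x on a steel rail (top 152 mm above the table, at y = 157 mm), friction about 2 N, x = -6 to 74 mm, and stays where left. Push the fin, or pinch it along x from above.
- marker_tip (a point): tip of the marker's small white pointer, which reaches from the fin towards the needle; same tester x as the fin's middle, and 9 mm beside the needle's plane. Marker and needle agree when both tips have the same tester x. Axes as the tester's.
- spare_leaf: loose flat steel strip, 110 x 22 x 4 mm, lying near the tester; a bystander, to be left alone. Origin at the centre of its underside.
- tweezers: steel tweezers, about 120 mm long, lying near the tester; a bystander, to be left alone. Origin at the centre of its underside.
- clamp: lying steel scissor clamp with two finger rings, about 145 mm long; a bystander, to be left alone. Origin at the centre of its underside.
- driver: screwdriver, 160 mm long, lying; a bystander, to be left alone. Origin at the centre of its underside.
- cleaner: upright white bottle, 48 mm across, 110 mm high; a bystander, to be left alone. Origin at the centre of its underside.
- dish: open steel dish, 80 mm across, 22 mm high; a bystander, to be left alone. Origin at the centre of its underside.
- loupe: small black eye loupe, 34 mm across, 34 mm high, upright; a bystander, to be left alone. Origin at the centre of its underside.

How it is judged (in metres and radians):
On the way, in this order (a step that is already met when the one before it is completed fails the run):
1. the rib is pressed by the fingers with 6 N (5.2 to 6.8 N), the leaf still (contact force between the fingers and leaf_c5 between 5.2 and 6.8 N and angular speed of leaf below 0.08 rad/s), for 0.3 s.
2. the leaf has sprung back and the marker has been slid down to the range of possible readings (x of needle_tip in the frame of tester below 0.004 m and x of marker_tip in the frame of tester between 0.004 and 0.038 m), for 0.1 s.
3. the rib is pressed again with 6 N (5.2 to 6.8 N), and the needle stands still within 2.5 mm of the marker's pointer (all of step 1 and x of needle_tip in the frame of marker_tip between -0.0025 and 0.0025 m), for 0.5 s.
At the end, for the whole second after the job is handed in: The leaf is released and has sprung back (needle within 4 mm of its rest place), and the marker stands where it was proved, 4 to 38 mm along the rail from the needle's rest place; on the way it matched the needle within 2.5 mm at 5.2 to 6.8 N (all of step 2 and x of needle_tip in the frame of tester above -0.004 m and linear speed of leaf below 0.02 m/s and contact force between anything else and leaf below 0.2 N); the robot touches nothing.
It fails at once if the leaf is overloaded (more than 18 N on it) (contact force between anything else and leaf above 18 N).
It fails at once if one of the other things on the bench is pushed more than 20 mm from its place (distance of any of spare_leaf, tweezers, clamp, driver, cleaner, dish, loupe from where it was at the start of the episode above 0.02 m).
It also fails if it takes over 69 s, if anything falls off the work surface, if the arm or the gripper's body presses on something with over 40 N, if the wrist force passes 120 N, or if a joint passes its speed limit or range.

### The arm

A 6-joint arm with a two-finger parallel gripper is mounted at the origin on the work surface. World frame = base frame: x ahead of the robot, y to its left, z up, the work surface at z = 0. Lengths are in mm, angles in degrees, forces in N, time in s.
With the tool pointing down it reaches from about 425 to 950 mm from the base axis. Payload 14.7 kg.
Tool frame: the origin (TCP) lies at the very end of the fingers, on their centre line; the grasp point (between the pads) lies behind it (env.grasp_offset is the y of the grasp point in the tool frame, in mm); y points along the fingers, z is the direction in which the jaws open and shut, and the axes are right-handed (so a half turn about y gives the same grasp; the last joint's range is limited). The gripper opens to 85 mm and grips with 20 to 120 N. Pads are 22 mm wide; open, the fingers measure 114 mm over their backs; the gripper's body (76 mm by 85 mm) begins 54 mm behind the grasp point. The pads swing forward as they close: fully open they stand 13 mm farther back than shut.
Start: joints at [-70.795, 27.513, 91.461, -0, 61.026, -2.67], TCP at [242.2, -603.185, 231.297] pointing down, gripper open.
Joint ranges: [-157.49, 157.49], [-46.99, 117.5], [13.45, 153.17], [-89.5, 269.5], [5.16, 153.95], [-167.48, 167.48]. Speed limits (degrees/s): [108.29, 108.29, 136.94, 172.46, 172.46, 172.46].

### API

Orientations are given as [roll, pitch, yaw] about the fixed x, y, z axes, in that order (R = Rz(yaw) Ry(pitch) Rx(roll)).
In Python, from station import env gives the robot as it stands. The module is installed in compiled form; this text tells all that it offers.
- The arm moves only by the tool servo_tool, never from a script. Its argument "commands" is text: rows parted by semicolons, each of 6 numbers parted by spaces: the shift along the tool's x, y, z as a fraction of full scale, then the turn, a rotation vector about the tool's x, y, z as a fraction of full scale. A call has exactly 8 rows; each row is the pose to reach, as a shift and turn from the pose commanded when the call began, along the tool's axes at that moment; what a row does not reach only later rows make up. Full scale, the value 1, is 30 cm for a shift and pi/2 rad for a turn. A row lasts 1/12 s, in which the tool goes at most 41.7 mm and 7.16 degrees, less where a joint would pass 70% of its speed; a pose out of reach is approached as far as the arm can. A call with a number of a shift or a turn outside -1 to 1 is refused whole. A call with a gripper value outside its range is refused whole. "jaw" is the opening, from -1 (shut) to 1 (fully open), set as the call begins (left out, the last holds). The fingers move at their own pace and stop on an object; the grip force is fixed at half the most. Time passes only in rows, so rows that repeat a pose let the fingers close, or fill a call up. It gives the time, the measured TCP pose, the force and the opening at its end, in the units of the state.
- env.read_state(): the state, without advancing time (a new reading comes with each control period).
- env.grab_frame(name): name is "scene" or "top" or "wrist"; returns the picture (480x640x3 uint8, red, green, blue); there is no depth.
- env.camera_params(name): a dict with "intrinsics" (3x3 intrinsics, pixels), "k1" (the pictures are not rectified: a ray, as slopes to the right and down, at radius r is drawn at 1 + k1 r^2 times it, then the intrinsics apply), "world_from_camera" (4x4, takes a point from camera to world coordinates). Camera axes: x right, y down, z forward; pixel columns grow to the right and rows downward; lengths in mm; the calibration is good to about 2 mm. A picture is of the moment at which its call begins: read the wrist's pose just before it. camera_params takes no time and is no camera call; for the wrist camera it gives the pose at the moment of the call.
- env.finish_job(): hands the job in, once; it reports no verdict.
The state is a dict: "time_s": time; "joint_positions": joint angles; "qd": joint speeds; "tau": joint torques, N m; "ee_pos": TCP position; "tcp_rot": TCP orientation; "force": force on the tool from outside, world axes, zero at the start; "ft_torque": the same for the moment, N m; "opening": finger opening in mm.
Only numpy, scipy, OpenCV 4.12 (cv2) and the standard library are available. Lean on these libraries where they do the work, as an engineer would, in place of code of your own. Each camera call takes 0.05 s, during which the arm holds its last target.

## Working session

There is one attempt and no reset: what is moved stays moved. The work goes in short steps, Python scripts to look and compute and a tool call to move; the robot and the scene stay as the last step left them, time stands still between calls to the robot, and variables do not carry over. Pictures are saved under pics/ and viewed, and the job is handed in when it is done.

Besides the shell and the picture viewer there is one more tool, called after "Emit:" in YAML: its name, and indented under it one key for each argument. servo_tool: Moves the arm, as the interface text tells. Shift numbers are shares of 30 cm and turn numbers shares of pi/2 rad, none past 1 either way. Its arguments: {"type":"object","properties":{"commands":{"type":"string"},"jaw":{"type":"number"}},"required":["commands"]}

```bash
mkdir -p pics; cat > h.py <<'E'
import numpy as np,cv2
from station import env
def grab(n,f):
    p=env.camera_params(n); im=env.grab_frame(n); cv2.imwrite(f,im[:,:,::-1]); return im,p
def proj(p,X):
    T=np.linalg.inv(p['world_from_camera']); X=np.atleast_2d(X); c=X@T[:3,:3].T+T[:3,3]
    s=c[:,:2]/c[:,2:]; s=s*(1+p['k1']*(s**2).sum(1,keepdims=True)); K=np.array(p['intrinsics'])
    return np.c_[s,np.ones(len(s))]@K.T[:,:2]
def ray(p,uv):
    K=np.array(p['intrinsics']); d=np.zeros((3,)); d=np.linalg.inv(K)@np.array([uv[0],uv[1],1.]); s0=d[:2]; s=s0.copy()
    for _ in range(30): s=s0/(1+p['k1']*(s@s))
    W=np.array(p['world_from_camera']); v=W[:3,:3]@np.array([s[0],s[1],1]); return W[:3,3],v/np.linalg.norm(v)
def onz(p,uv,z):
    o,v=ray(p,uv); return o+v*(z-o[2])/v[2]
def tri(l):
    A=np.zeros((3,3));b=np.zeros(3)
    for p,uv in l:
        o,v=ray(p,uv);M=np.eye(3)-np.outer(v,v);A+=M;b+=M@o
    X=np.linalg.solve(A,b); return X,[np.round(proj(p,X)[0]-uv,2) for p,uv in l]
E
python3 - <<'E'
from h import *
np.set_printoptions(suppress=True,precision=2)
print(env.read_state(),env.grasp_offset)
for n in("scene","top","wrist"):
    im,p=grab(n,f"pics/{n}0.png"); print(n,p)
E
```

```text
{'time_s': 0.0, 'joint_positions': array([-70.79,  27.55,  91.49,  -0.  ,  61.03,  -2.67]), 'qd': array([-0.03, -0.  , -0.02,  0.01, -0.01, -0.06]), 'tau': array([  0.  , -95.06, -43.02,   0.  ,   0.01,   0.  ]), 'ee_pos': array([ 242.07, -602.83,  230.69]), 'tcp_rot': array([ -90.07,    0.  , -158.12]), 'force': array([ 0.64, -0.89, -0.26]), 'ft_torque': array([ 0.07, -0.02,  0.05]), 'opening': 84.97032062327621} -18.700000000000003
scene {'intrinsics': array([[466.03,   0.  , 319.22],
       [  0.  , 466.03, 241.77],
       [  0.  ,   0.  ,   1.  ]]), 'k1': -0.026080252631669226, 'world_from_camera': array([[   0.87,    0.28,   -0.41, 1091.8 ],
       [   0.49,   -0.48,    0.73, -938.3 ],
       [   0.01,   -0.83,   -0.55,  836.52],
       [   0.  ,    0.  ,    0.  ,    1.  ]])}
top {'intrinsics': array([[478.68,   0.  , 321.84],
       [  0.  , 478.68, 240.84],
       [  0.  ,   0.  ,   1.  ]]), 'k1': -0.06145038472741384, 'world_from_camera': array([[  -0.01,   -1.  ,    0.1 ,  435.95],
       [  -1.  ,    0.01,    0.01,  -21.07],
       [  -0.01,   -0.1 ,   -1.  , 1324.73],
       [   0.  ,    0.  ,    0.  ,    1.  ]])}
wrist {'intrinsics': array([[356.61,   0.  , 316.54],
       [  0.  , 356.61, 232.63],
       [  0.  ,   0.  ,   1.  ]]), 'k1': -0.061078822937199934, 'world_from_camera': array([[   0.37,   -0.88,   -0.3 ,  319.83],
       [  -0.93,   -0.35,   -0.12, -571.72],
       [  -0.  ,    0.33,   -0.95,  374.57],
       [   0.  ,    0.  ,    0.  ,    1.  ]])}
```

View pics/scene0.png

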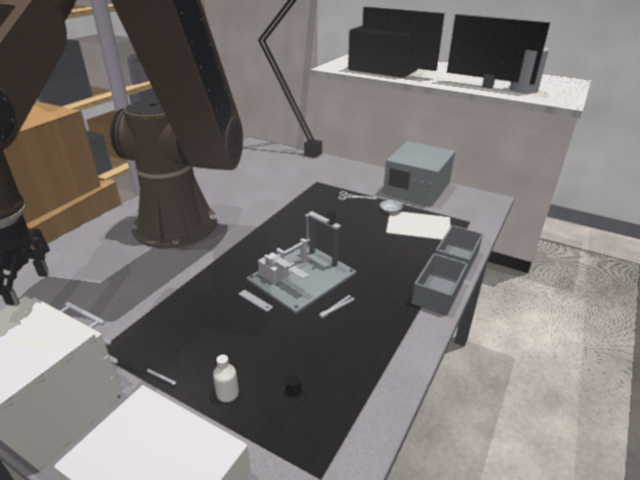

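View pics/top0.png

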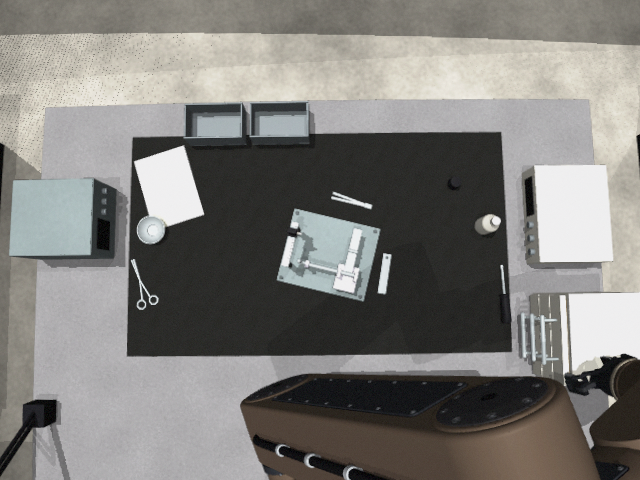

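View pics/wrist0.png

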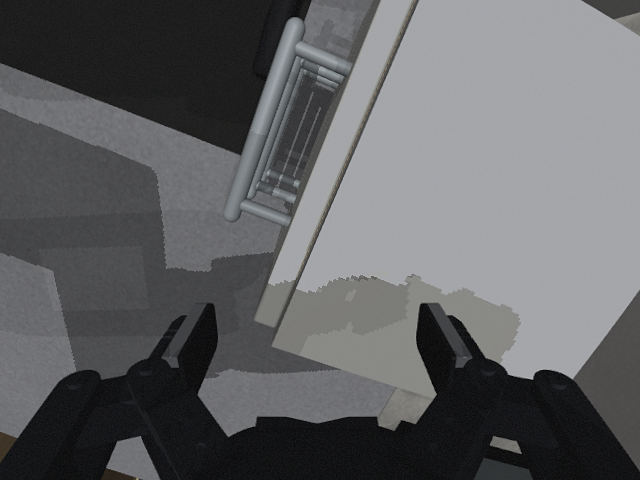

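The top view shows the plate at about (277–380, 208–300). The hinge block is near (347,278), the leaf runs up to (356,232), and the rail with its black marker is at about (292,235). Next I'll fit the plate corners.

```bash
python3 - <<'E'
from h import *
for n,(x,y,w,h,s) in {"top":(265,195,130,115,6),"scene":(230,200,140,120,5)}.items():
    im=cv2.imread(f"pics/{n}0.png")[y:y+h,x:x+w]; cv2.imwrite(f"pics/{n}0z.png",cv2.resize(im,None,fx=s,fy=s,interpolation=cv2.INTER_CUBIC))
im=cv2.imread("pics/top0.png"); roi=np.zeros(im.shape[:2],np.uint8)
m=(im.max(2)>75).astype(np.uint8); l,lab,st,c=cv2.connectedComponentsWithStats(m)
i=lab[288,320]; print(st[i])
mm=(lab==i).astype(np.uint8); cs,_=cv2.findContours(mm,0,2); k=max(cs,key=cv2.contourArea)
r=cv2.minAreaRect(k); print(r); bp=cv2.boxPoints(r); print(bp)
p=env.camera_params("top")
for b in bp: print(b,onz(p,b,12).round(1))
E
```

```text
[ 276  208  105   94 6653]
((328.3919677734375, 254.38291931152344), (90.23480987548828, 75.18585968017578), 13.626995086669922)
[[275.6877  280.28793]
 [293.40152 207.21857]
 [381.09622 228.4779 ]
 [363.38242 301.54727]]
[275.6877  280.28793] [455.3 114.9  12. ]
[293.40152 207.21857] [656.9  65.   12. ]
[381.09622 228.4779 ] [ 594.3 -176.9   12. ]
[363.38242 301.54727] [ 394.5 -123.9   12. ]
```

View pics/top0z.png

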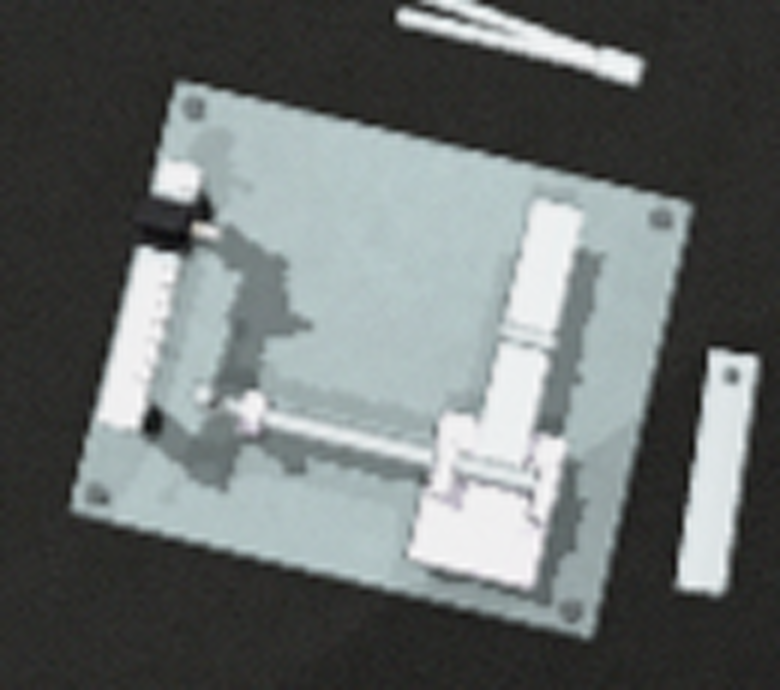

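View pics/scene0z.png

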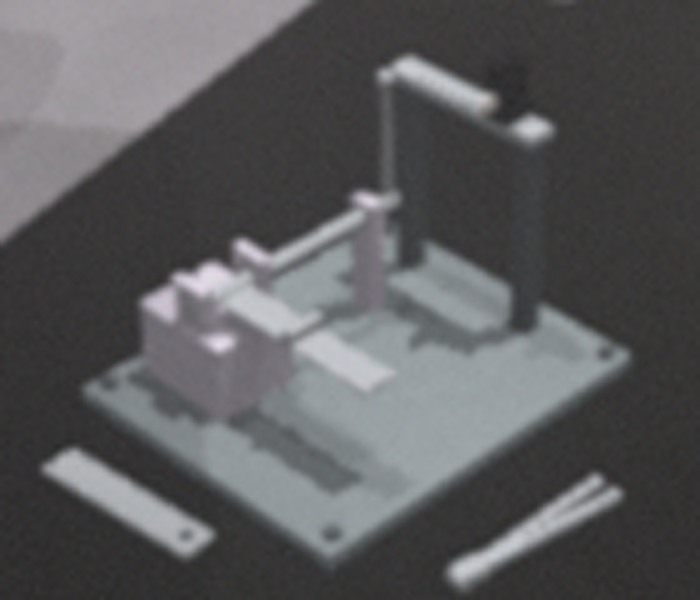

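```bash
cat > fit.py <<'E'
from h import *
from scipy.optimize import least_squares
np.set_printoptions(suppress=True,precision=2)
pt=env.camera_params("top");ps=env.camera_params("scene")
P=np.array([[145,183],[145,-62],[-60,-62],[-60,183]])
Z=np.array([[175,80],[693,203],[595,638],[72,512]])/6+[265,195]-0.4
W=np.array([onz(pt,u,12)[:2] for u in Z])
def tw(a,X):
    X=np.atleast_2d(X);c,s=np.cos(a[2]),np.sin(a[2]);return np.c_[X[:,0]*c-X[:,1]*s+a[0],X[:,0]*s+X[:,1]*c+a[1],X[:,2]]
if __name__=="__main__":
    P3=np.c_[P,np.full(4,0)]
    r=least_squares(lambda a:(tw(a,P3)[:,:2]-W).ravel(),[450,-60,-.24]);a=r.x
    print(a[:2],np.degrees(a[2]),r.fun.reshape(-1,2))
    np.save("tester.npy",a)
    for n,x in dict(rib=[60,0,88],leafend=[120,0,78],needle=[0,125,168],rail0=[-6,157,152],corner=[-60,-62,12],corner2=[145,-62,12],corner3=[145,183,12]).items():
        w=tw(a,x)[0];print(n,w,"top zoom",(proj(pt,w)[0]-[265,195])*6,"scene zoom",(proj(ps,w)[0]-[230,200])*5)
E
python3 fit.py
```

```text
[469.5  -79.06] -14.056858027773279 [[-0.3  -0.73]
 [ 0.68 -0.27]
 [ 0.09  0.35]
 [-0.47  0.64]]
rib [527.7  -93.63  88.  ] top zoom [527.93 335.1 ] scene zoom [299.88 321.03]
leafend [ 585.91 -108.21   78.  ] top zoom [557.46 203.56] scene zoom [378.63 383.44]
needle [499.86  42.2  168.  ] top zoom [203.66 393.51] scene zoom [383.55  69.96]
rail0 [501.81  74.7  152.  ] top zoom [126.38 391.87] scene zoom [415.32  70.24]
corner [ 396.24 -124.63   12.  ] top zoom [591.82 635.42] scene zoom [ 80.3  387.25]
corner2 [ 595.1  -174.42   12.  ] top zoom [691.14 199.12] scene zoom [329.55 556.71]
corner3 [654.61  63.24  12.  ] top zoom [174.17  78.22] scene zoom [631.35 352.51]
```

Emit:
servo_tool:
  commands: "-0.1 -0.1 -0.09 0 0 0;-0.2 -0.2 -0.18 0 -0.05 0;-0.3 -0.2 -0.28 0 -0.1 0;-0.4 -0.2 -0.37 0 -0.15 0;-0.5 -0.2 -0.46 0 -0.2 0;-0.59 -0.2 -0.55 0 -0.25 0;-0.69 -0.2 -0.64 0 -0.3 0;-0.78 -0.2 -0.73 0 -0.3 0"
  jaw: -1

```text
time_s: 0.82
ee_pos: [376.4, -315.0, 291.3]
tcp_rot: [-90.0, 0.0, -130.8]
force: [1.2, -0.7, 0.5]
opening: 0.4
```

```bash
cat > to.py <<'E'
import sys
from fit import *
from scipy.spatial.transform import Rotation as R
# usage: to.py tx ty z(world) : tester coordinates, jaw along tester x
a=np.load("tester.npy"); s=env.read_state()
r=R.from_euler('xyz',s['tcp_rot'],degrees=True)
w=tw(a,[float(v) for v in sys.argv[1:4]])[0]
d=r.inv().apply(w-s['ee_pos'])/300
rt=R.from_euler('xyz',[-90,0,np.degrees(a[2])-90],degrees=True)
t=(r.inv()*rt).as_rotvec()/(np.pi/2)
c,sn=np.cos(a[2]),np.sin(a[2]);e=s['ee_pos'][:2]-a[:2]
print("t",s['time_s'],"tester tcp",e@[c,sn],e@[-sn,c],s['ee_pos'][2],"rot",s['tcp_rot'],"F",s['force'],"open",s['opening'])
print("shift",d.round(4),"turn",t.round(4),"world",w)
E
python3 to.py 35 100 290
```

```text
t 0.8167 tester tcp -33.04663347540428 -251.46174868103168 291.3209025273578 rot [ -89.99    0.   -130.83] F [ 1.18 -0.73  0.47] open 0.42880649482157124
shift [-1.15  0.   -0.33] turn [-0.  -0.3 -0. ] world [527.74   9.45 290.  ]
```

Emit:
servo_tool:
  commands: "-0.13 0 -0.04 0 -0.05 0;-0.26 0 -0.08 0 -0.1 0;-0.39 0 -0.11 0 -0.15 0;-0.52 0 -0.15 0 -0.2 0;-0.65 0 -0.19 0 -0.25 0;-0.78 0 -0.22 0 -0.3 0;-0.91 0 -0.26 0 -0.3 0;-1 0 -0.3 0 -0.3 0"

```text
time_s: 1.48
ee_pos: [506.7, -28.8, 291.3]
tcp_rot: [-90.0, 0.0, -104.0]
force: [0.5, -1.2, 0.4]
opening: -0.4
```

```bash
python3 to.py 35 100 290; python3 - <<'E'
from h import *
im,p=grab("wrist","pics/w1.png"); np.save("w1.npy",p['world_from_camera'])
E
```

```text
t 1.4833 tester tcp 23.865783557672263 57.79791521735875 291.28808017726743 rot [ -89.97    0.03 -104.04] F [ 0.5  -1.2   0.36] open -0.44557296436235655
shift [-0.14  0.    0.04] turn [-0.  0. -0.] world [527.74   9.45 290.  ]
```

View pics/w1.png

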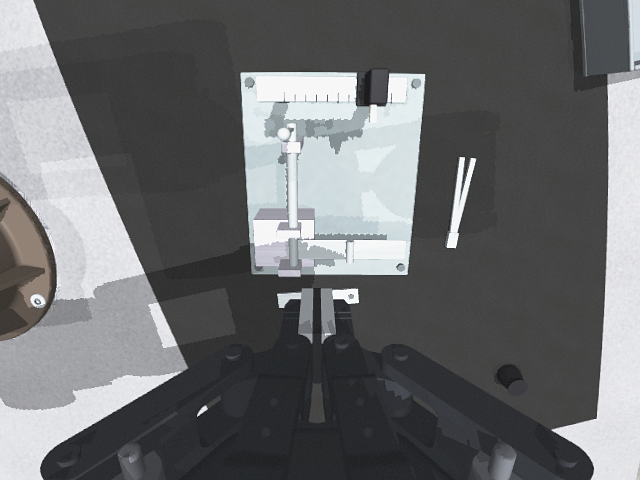

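```bash
python3 - <<'E'
from fit import *
im=cv2.imread("pics/w1.png")
cv2.imwrite("pics/w1a.png",cv2.resize(im[60:150,240:400],None,fx=5,fy=5,interpolation=cv2.INTER_CUBIC))
cv2.imwrite("pics/w1b.png",cv2.resize(im[200:280,240:420],None,fx=4,fy=4,interpolation=cv2.INTER_CUBIC))
p=env.camera_params("wrist");p['world_from_camera']=np.load("w1.npy");a=np.load("tester.npy")
for x in [[60,0,88],[60,12,88],[60,-12,88],[0,125,168],[66,134,168],[145,183,12],[-60,183,12],[120,0,78]]:print(x,proj(p,tw(a,x)[0])[0])
E
```

```text
[60, 0, 88] [351.18 252.45]
[60, 12, 88] [351.55 241.75]
[60, -12, 88] [350.81 262.93]
[0, 125, 168] [284.22 134.65]
[66, 134, 168] [375.48 121.99]
[145, 183, 12] [426.37  72.52]
[-60, 183, 12] [240.6   71.93]
[120, 0, 78] [405.71 248.88]
```

View pics/w1a.png

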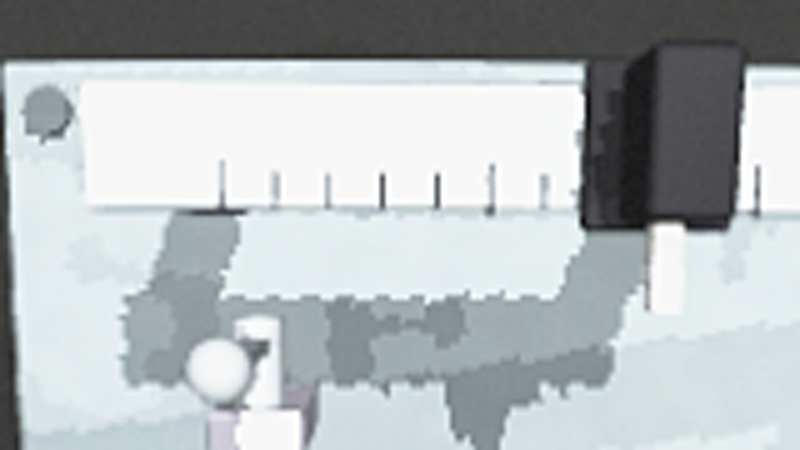

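View pics/w1b.png

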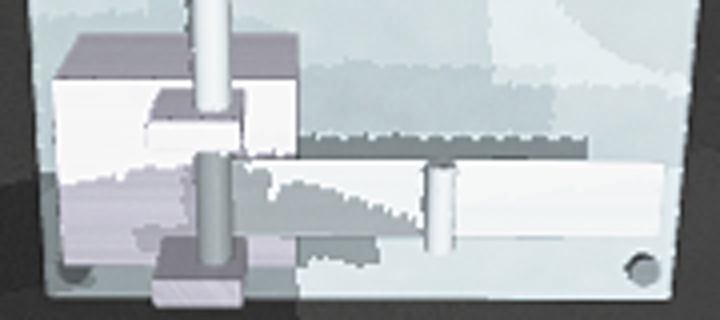

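Wrist view: the rib is at (350,252), the needle ball at (283.8,134.2) and the marker's pointer at about (373,117). All three lie within about 1 px of the plate-fit predictions, so I'll move above the rib.

```bash
python3 to.py 64 0 110
```

```text
t 1.5333 tester tcp 23.73102142711618 61.161553639702355 291.22200336834493 rot [ -89.98    0.12 -104.02] F [0.11 3.56 0.09] open -0.054133284183625674
shift [0.21 0.6  0.13] turn [-0.  0. -0.] world [531.58 -94.6  110.  ]
```

Emit:
servo_tool:
  commands: "0.1 0.1 0.07 0 0 0;0.21 0.2 0.13 0 0 0;0.21 0.3 0.13 0 0 0;0.21 0.4 0.13 0 0 0;0.21 0.5 0.13 0 0 0;0.21 0.58 0.13 0 0 0;0.21 0.58 0.13 0 0 0;0.21 0.58 0.13 0 0 0"

```text
time_s: 2.2
ee_pos: [527.1, -102.1, 116.7]
tcp_rot: [-90.2, 0.0, -104.1]
force: [0.5, -0.1, 0.5]
opening: -0.2
```

```bash
python3 to.py 64 0 90;python3 - <<'E'
from h import *
F=[]
for i in range(6):
    im=env.grab_frame("top"); s=env.read_state(); F.append(s['force']); print(s['force'].round(2),s['ee_pos'].round(2))
im,p=grab("scene","pics/s2.png"); p=grab("wrist","pics/w2.png")[1]; np.save("w2.npy",p['world_from_camera'])
z=cv2.imread("pics/s2.png")[200:320,230:370]; cv2.imwrite("pics/s2z.png",cv2.resize(z,None,fx=5,fy=5,interpolation=cv2.INTER_CUBIC))
E
```

```text
t 2.2 tester tcp 61.51392673760322 -8.357579813191833 116.70351923384584 rot [ -90.16    0.   -104.13] F [ 0.54 -0.07  0.48] open -0.16270180032593845
shift [-0.03  0.09  0.01] turn [ 0. -0. -0.] world [531.58 -94.6   90.  ]
[0.07 0.01 0.88] [ 528.19 -102.33  117.96]
[-0.77 -0.39  0.03] [ 528.76 -102.44  118.65]
[ 0.64 -0.36  0.67] [ 529.02 -102.49  118.99]
[0.44 0.02 0.34] [ 529.06 -102.47  119.03]
[-0.01 -0.16 -0.4 ] [ 528.97 -102.43  118.92]
[-1.33  0.55 -0.35] [ 528.78 -102.4   118.71]
```

View pics/s2z.png

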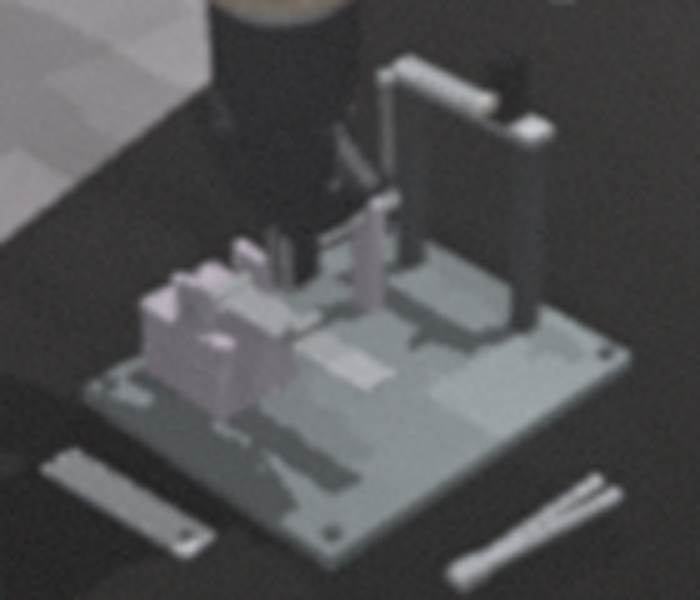

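View pics/w2.png

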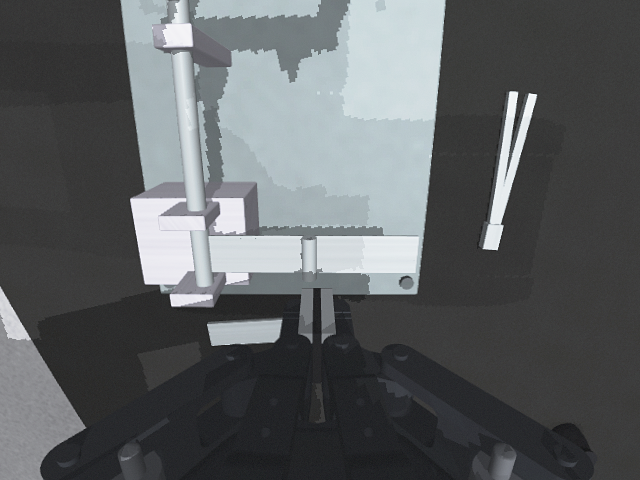

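```bash
python3 to.py 63 0 94
```

```text
t 2.6 tester tcp 62.79964957268136 -8.244481252396815 118.20440500178064 rot [ -89.92    0.   -104.12] F [-0.41  1.   -0.12] open 0.1413620934634053
shift [-0.03  0.08  0.  ] turn [-0. -0. -0.] world [530.61 -94.36  94.  ]
```

Emit:
servo_tool:
  commands: "-0.007 0.02 0 0 0 0;-0.014 0.04 0 0 0 0;-0.021 0.06 0 0 0 0;-0.027 0.07 0 0 0 0;-0.027 0.077 0 0 0 0;-0.027 0.077 0 0 0 0;-0.027 0.077 0 0 0 0;-0.027 0.077 0 0 0 0"

```text
time_s: 3.27
ee_pos: [530.0, -94.4, 94.3]
tcp_rot: [-90.0, -0.0, -104.1]
force: [0.1, 0.5, 0.2]
opening: 0.4
```

```bash
cat > F.py <<'E'
import sys
from h import *
np.set_printoptions(suppress=True,precision=2)
n=int(sys.argv[1]);F=[];E=[]
for i in range(n):
    env.grab_frame("scene"); s=env.read_state(); F.append(s['force']); E.append(s['ee_pos'])
F=np.array(F);E=np.array(E)
print("t",s['time_s'],"Fmean",F.mean(0),"sem",F.std(0)/n**.5,"ee",E.mean(0),"first/last z",E[0,2],E[-1,2],"F halves z",F[:n//2,2].mean(),F[n//2:,2].mean())
E
python3 F.py 20; python3 to.py 63 0 89
```

```text
t 4.2667 Fmean [0.01 0.02 0.05] sem [0.1  0.08 0.14] ee [529.97 -94.41  94.27] first/last z 94.36178903983752 94.21278717660547 F halves z 0.16330485687429647 -0.06206877139642695
t 4.2667 tester tcp 62.361692070843205 -0.19061075317309237 94.21278717660547 rot [ -90.      0.   -104.12] F [ 0.64 -0.11  0.27] open 0.38295407015773836
shift [-0.    0.02  0.  ] turn [-0. -0. -0.] world [530.61 -94.36  89.  ]
```

Emit:
servo_tool:
  commands: "0 0.008 0 0 0 0;0 0.015 0 0 0 0;0 0.02 0 0 0 0;0 0.025 0 0 0 0;0 0.03 0 0 0 0;0 0.034 0 0 0 0;0 0.034 0 0 0 0;0 0.034 0 0 0 0"

```text
time_s: 4.93
ee_pos: [530.2, -94.4, 84.1]
tcp_rot: [-90.0, 0.0, -104.1]
force: [1.4, -0.5, 2.9]
opening: 0.2
```

```bash
python3 F.py 16
```

```text
t 5.7333 Fmean [ 1.98 -0.4   2.63] sem [0.16 0.15 0.08] ee [530.05 -94.41  84.08] first/last z 84.1305666941358 84.00119087825738 F halves z 2.5753338441896645 2.691648021837646
```

A sideways drag of about 2 N shows up because the rib moves +x as the leaf dips. I'll follow that arc to relieve it and then go deeper.

Emit:
servo_tool:
  commands: "0 0 0.001 0 0 0;0 0 0.002 0 0 0;0 0.004 0.0022 0 0 0;0 0.008 0.0024 0 0 0;0 0.012 0.0027 0 0 0;0 0.014 0.0027 0 0 0;0 0.014 0.0027 0 0 0;0 0.014 0.0027 0 0 0"

```text
time_s: 6.4
ee_pos: [530.4, -94.5, 79.7]
tcp_rot: [-90.0, 0.0, -104.1]
force: [-1.4, 1.2, 5.2]
opening: -0.5
```

```bash
python3 F.py 16
```

```text
t 7.2 Fmean [-3.32  0.56  4.87] sem [0.14 0.13 0.13] ee [530.57 -94.55  79.78] first/last z 79.73937229046469 79.79572444110767 F halves z 4.82371764045846 4.915732425664533
```

Emit:
servo_tool:
  commands: "0 0 -0.0005 0 0 0;0 0.001 -0.001 0 0 0;0 0.0015 -0.0013 0 0 0;0 0.002 -0.0015 0 0 0;0 0.0025 -0.0015 0 0 0;0 0.0025 -0.0015 0 0 0;0 0.0025 -0.0015 0 0 0;0 0.0025 -0.0015 0 0 0"

```text
time_s: 7.87
ee_pos: [530.6, -94.6, 79.2]
tcp_rot: [-90.0, 0.0, -104.1]
force: [-2.3, 0.4, 4.8]
opening: -0.3
```

```bash
python3 F.py 16
```

```text
t 8.6667 Fmean [-2.18  0.49  5.06] sem [0.11 0.13 0.16] ee [530.62 -94.55  79.16] first/last z 79.14708280239246 79.160509910985 F halves z 5.054305877923243 5.075454095499683
```

Emit:
servo_tool:
  commands: "0 0 -0.0005 0 0 0;0 0.0005 -0.001 0 0 0;0 0.001 -0.0013 0 0 0;0 0.0015 -0.0015 0 0 0;0 0.0015 -0.0015 0 0 0;0 0.0015 -0.0015 0 0 0;0 0.0015 -0.0015 0 0 0;0 0.0015 -0.0015 0 0 0"

```text
time_s: 9.33
ee_pos: [530.6, -94.6, 78.8]
tcp_rot: [-89.9, 0.0, -104.1]
force: [-0.7, -0.1, 4.9]
opening: -0.2
```

```bash
python3 F.py 20
```

```text
t 10.3333 Fmean [-0.94  0.24  5.26] sem [0.08 0.1  0.08] ee [530.56 -94.55  78.82] first/last z 78.81574982083693 78.82483810540573 F halves z 5.226043489422005 5.290689714597466
```

Emit:
servo_tool:
  commands: "0 0.0005 -0.0003 0 0 0;0 0.001 -0.0006 0 0 0;0 0.0015 -0.0008 0 0 0;0 0.002 -0.0008 0 0 0;0 0.0025 -0.0008 0 0 0;0 0.0031 -0.0008 0 0 0;0 0.0031 -0.0008 0 0 0;0 0.0031 -0.0008 0 0 0"

```text
time_s: 11.0
ee_pos: [530.5, -94.5, 78.0]
tcp_rot: [-89.9, 0.0, -104.1]
force: [-0.0, -0.2, 6.1]
opening: 0.1
```

```bash
python3 F.py 30; python3 - <<'E'
from h import *
grab("scene","pics/s3.png");p=grab("top","pics/t3.png");p=grab("wrist","pics/w3.png")
z=cv2.imread("pics/s3.png")[200:320,230:370]; cv2.imwrite("pics/s3z.png",cv2.resize(z,None,fx=5,fy=5,interpolation=cv2.INTER_CUBIC))
z=cv2.imread("pics/t3.png")[195:310,265:395]; cv2.imwrite("pics/t3z.png",cv2.resize(z,None,fx=6,fy=6,interpolation=cv2.INTER_CUBIC))
E
```

```text
t 12.5 Fmean [-0.18  0.09  5.98] sem [0.1  0.09 0.08] ee [530.54 -94.53  77.98] first/last z 77.97472002681951 77.98163392123058 F halves z 6.033247169888458 5.918143840187714
```

View pics/s3z.png

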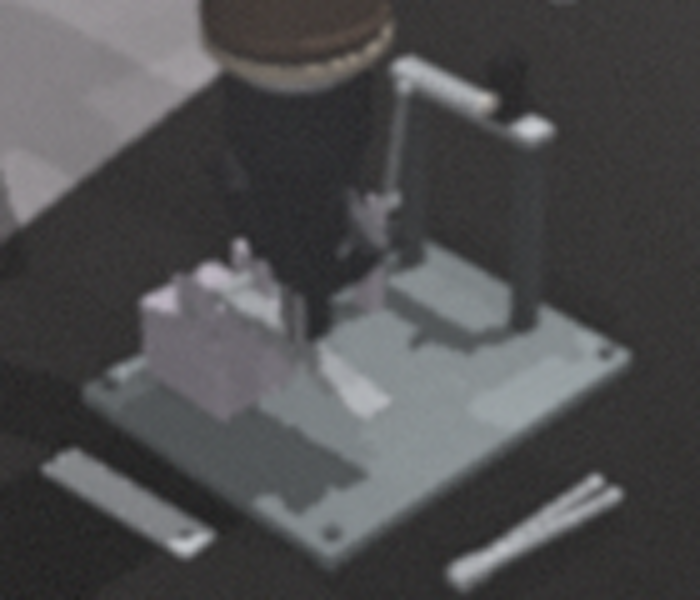

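View pics/t3z.png

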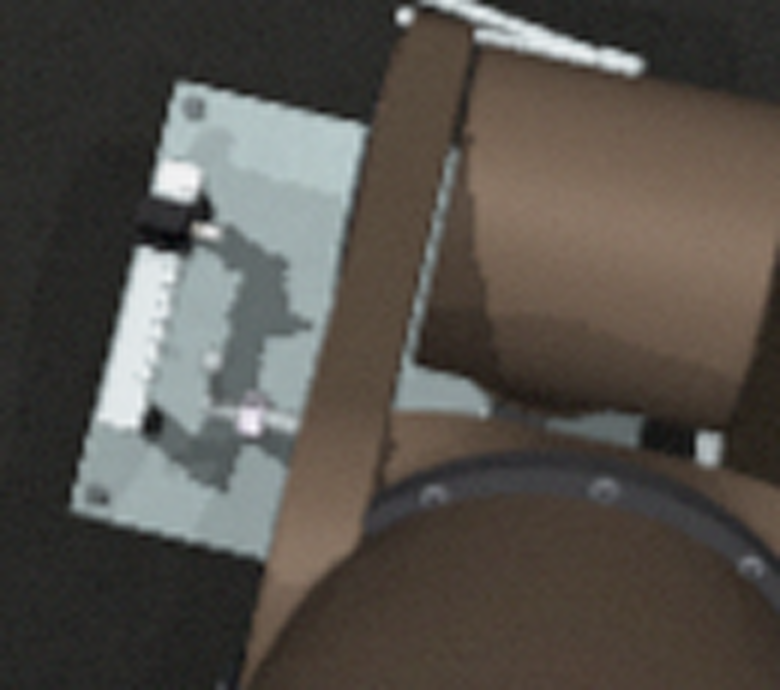

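View pics/w3.png

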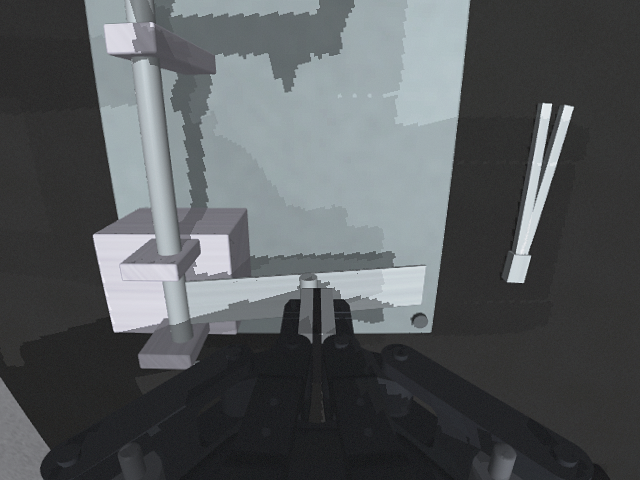

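```bash
python3 - <<'E'
from fit import *
a=np.load("tester.npy");c,s=np.cos(a[2]),np.sin(a[2])
def ten(w): e=w[:2]-a[:2]; return e@[c,s],e@[-s,c]
def blob(f,u,r=3):
    g=cv2.imread(f).astype(float).mean(2);u0=u
    for _ in range(5):
        ui=np.round(u).astype(int);Y,X=np.mgrid[ui[1]-r:ui[1]+r+1,ui[0]-r:ui[0]+r+1]
        w=g[Y,X]; w=np.clip(w-np.median(w)-10,0,None); w*=np.hypot(X-u0[0],Y-u0[1])<3
        u=np.array([(w*X).sum(),(w*Y).sum()])/w.sum()
    return u
for f,u,z in (("pics/top0.png",(203.5/6+265,395/6+195),168),("pics/t3.png",(211/6+265,359/6+195),166.5)):
    for uu in (np.array(u)-.4,blob(f,np.array(u)-.4)):
        print(f,uu,ten(onz(pt,uu,z)))
# marker pointer in top
for z in(160,170,180): print(z,ten(onz(pt,np.array([213/6+265,232/6+195])-.4,z)))
for Dz in (9.3,10.0): 
    from scipy.optimize import brentq
    th=brentq(lambda t:60*np.sin(t)-6*(1-np.cos(t))-Dz,0,.5);print(Dz,90*np.sin(th))
E
```

```text
pics/top0.png [298.52 260.43] (np.float64(0.11941473766368453), np.float64(126.09246705155088))
pics/top0.png [298.26 260.24] (np.float64(0.41825919310889265), np.float64(126.81522340190479))
pics/t3.png [299.77 254.43] (np.float64(15.036813295124666), np.float64(126.66580609237599))
pics/t3.png [299.59 254.44] (np.float64(14.918131471270664), np.float64(127.08669631006352))
160 (np.float64(66.05992959581943), np.float64(138.5198800451361))
170 (np.float64(65.09243288499985), np.float64(137.7435789208477))
180 (np.float64(64.12493617418026), np.float64(136.96727779655933))
9.3 14.06051067862075
10.0 15.128054344307742
```

Step 1 held at 6.0 N for 1.5 s. The needle reads 14.7 mm in the top view, and 14.1–15.1 mm from the press depth. Now I'll lift off and go above the marker.

Emit:
servo_tool:
  commands: "0 -0.02 0 0 0 0;0 -0.08 0 0 0 0;0 -0.2 0 0 0 0;0 -0.32 0 0 0 0;0 -0.44 0 0 0 0;-0.06 -0.54 0 0 0 0;-0.18 -0.54 0.009 0 0 0;-0.3 -0.54 0.009 0 0 0"

```text
time_s: 13.32
ee_pos: [556.1, -7.6, 242.5]
tcp_rot: [-89.7, 0.1, -104.3]
force: [0.4, -0.1, -0.2]
opening: 0.2
```

Emit:
servo_tool:
  commands: "-0.06 0 0 0 0 0;-0.12 0 0 0 0 0;-0.18 0 0 0 0 0;-0.22 0 0 0 0 0;-0.225 0 0 0 0 0;-0.225 0 0 0 0 0;-0.225 0 0 0 0 0;-0.225 0 0 0 0 0"
  jaw: 0

```text
time_s: 13.98
ee_pos: [570.5, 57.0, 239.7]
tcp_rot: [-90.0, -0.0, -104.2]
force: [0.3, 0.2, -0.8]
opening: 42.5
```

```bash
python3 to.py 65 157 200; python3 - <<'E'
from h import *
p=grab("wrist","pics/w4.png")[1];np.save("w4.npy",p['world_from_camera'])
print(env.read_state()['ee_pos'])
E
```

```text
t 13.9833 tester tcp 64.91245169460237 156.46750604052684 239.660935959141 rot [ -90.01   -0.01 -104.16] F [ 0.27  0.2  -0.83] open 42.529352284677636
shift [-0.    0.13  0.  ] turn [ 0. -0.  0.] world [570.69  57.45 200.  ]
[570.53494875  56.95883322 239.70028818]
```

View pics/w4.png

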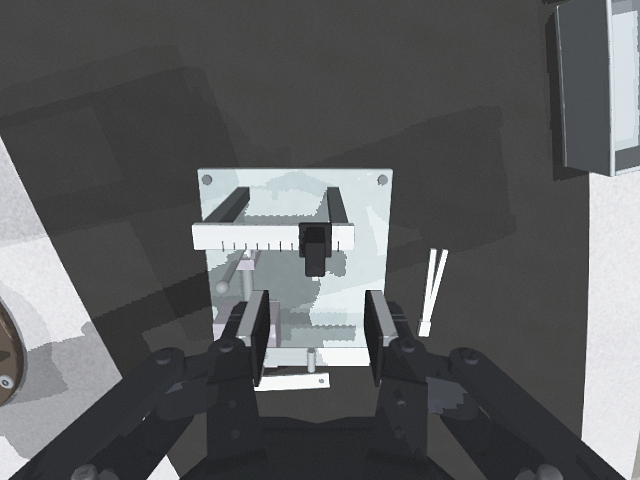

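```bash
python3 - <<'E'
from fit import *
im=cv2.imread("pics/w4.png");cv2.imwrite("pics/w4z.png",cv2.resize(im[210:310,190:370],None,fx=4,fy=4,interpolation=cv2.INTER_CUBIC))
p=env.camera_params("wrist");p['world_from_camera']=np.load("w4.npy");a=np.load("tester.npy")
for x in [[65,157,190],[59,168,190],[71,168,190],[65,146,190],[0,125,168]]:print(x,(proj(p,tw(a,x)[0])[0]-[190,210])*4)
E
```

```text
[65, 157, 190] [509.6 197.4]
[59, 168, 190] [468.1  127.58]
[71, 168, 190] [550.95 127.44]
[65, 146, 190] [509.68 264.86]
[0, 125, 168] [127.73 319.13]
```

View pics/w4z.png

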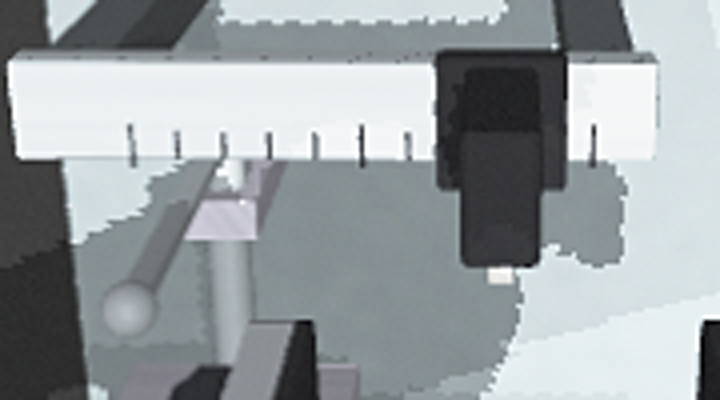

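Emit:
servo_tool:
  commands: "0 0.05 -0.004 0 0 0;0 0.12 -0.004 0 0 0;0 0.18 -0.004 0 0 0;0 0.22 -0.004 0 0 0;0 0.243 -0.004 0 0 0;0 0.243 -0.004 0 0 0;0 0.243 -0.004 0 0 0;0 0.243 -0.004 0 0 0"

```text
time_s: 14.7
ee_pos: [570.0, 57.9, 167.6]
tcp_rot: [-89.9, 0.0, -104.1]
force: [0.5, 0.6, -0.5]
opening: 42.6
```

Emit:
servo_tool:
  commands: "0 0 0 0 0 0;0 0 0 0 0 0;0 0 0 0 0 0;0 0 0 0 0 0;0 0 0 0 0 0;0 0 0 0 0 0;0 0 0 0 0 0;0 0 0 0 0 0"
  jaw: -1

```text
time_s: 15.37
ee_pos: [569.9, 58.1, 167.6]
tcp_rot: [-89.9, 0.0, -104.1]
force: [-1.8, -0.3, 6.5]
opening: 10.7
```

```bash
python3 to.py 15.05 157 168; python3 - <<'E'
from h import *
p=grab("wrist","pics/w5.png")[1];np.save("w5.npy",p['world_from_camera'])
print(env.read_state()['ee_pos'])
E
```

```text
t 15.3667 tester tcp 64.09960097357596 157.4210269555332 167.57278409397594 rot [ -89.93    0.02 -104.12] F [-1.76 -0.33  6.49] open 10.724088592613139
shift [ 0.   -0.   -0.16] turn [-0. -0. -0.] world [522.23  69.58 168.  ]
[569.89116166  58.08239759 167.5499153 ]
```

View pics/w5.png

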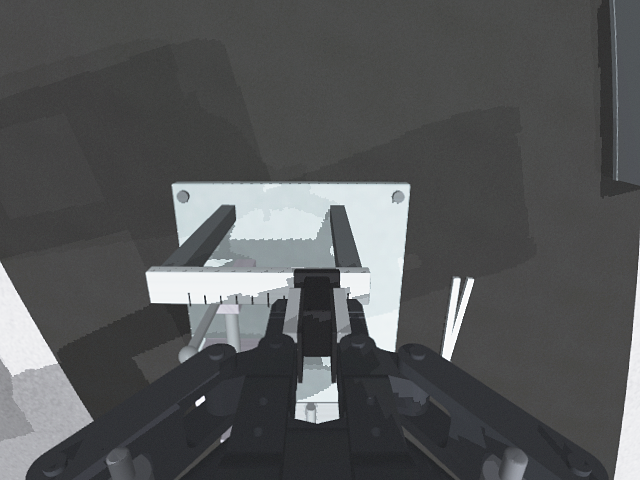

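Emit:
servo_tool:
  commands: "0 -0.002 -0.025 0 0 0;0 -0.002 -0.055 0 0 0;0 -0.002 -0.085 0 0 0;0 -0.002 -0.115 0 0 0;0 -0.002 -0.14 0 0 0;0 -0.002 -0.155 0 0 0;0 -0.002 -0.1635 0 0 0;0 -0.002 -0.1635 0 0 0"

```text
time_s: 16.08
ee_pos: [521.3, 70.4, 167.6]
tcp_rot: [-90.0, 0.0, -104.1]
force: [-1.6, 4.1, 4.3]
opening: 10.6
```

Emit:
servo_tool:
  commands: "0 0 0 0 0 0;0 0 0 0 0 0;0 0 0 0 0 0;0 0 0 0 0 0;0 0 0 0 0 0;0 0 0 0 0 0;0 0 0 0 0 0;0 0 0 0 0 0"

```text
time_s: 16.75
ee_pos: [522.1, 70.2, 167.6]
tcp_rot: [-90.0, 0.0, -104.1]
force: [-0.4, 5.5, 7.8]
opening: 11.0
```

```bash
python3 to.py 15.05 157 168; python3 F.py 4
```

```text
t 16.75 tester tcp 14.809326857548704 157.56685608210125 167.558293436177 rot [ -90.01    0.02 -104.14] F [-0.39  5.47  7.8 ] open 10.988539738595424
shift [ 0. -0.  0.] turn [ 0. -0. -0.] world [522.23  69.58 168.  ]
t 16.95 Fmean [-0.75  4.71  7.75] sem [0.43 0.32 0.14] ee [522.13  70.17 167.55] first/last z 167.55487153777455 167.5471290620069 F halves z 7.731592567900338 7.777535997933926
```

Next I'll open slightly, rise, and measure the needle and marker from the wrist.

Emit:
servo_tool:
  commands: "0 0 0 0 0 0;0 0 0 0 0 0;0 0 0 0 0 0;0 0 0 0 0 0;0 -0.02 0 0 0 0;0 -0.08 0 0 0 0;0 -0.16 0 0 0 0;0 -0.24 0 0 0 0"
  jaw: 0

```text
time_s: 17.62
ee_pos: [521.4, 69.9, 240.2]
tcp_rot: [-90.1, -0.0, -104.1]
force: [0.3, 0.7, 0.5]
opening: 43.0
```

Emit:
servo_tool:
  commands: "0.06 -0.06 0.03 0 0 0;0.12 -0.11 0.06 0 0 0;0.18 -0.16 0.08 0 0 0;0.24 -0.16 0.08 0 0 0;0.3 -0.16 0.08 0 0 0;0.33 -0.16 0.08 0 0 0;0.33 -0.16 0.08 0 0 0;0.33 -0.16 0.08 0 0 0"
  jaw: -1

```text
time_s: 18.28
ee_pos: [521.0, -31.8, 287.5]
tcp_rot: [-90.0, 0.0, -104.2]
force: [0.4, 0.2, -0.2]
opening: 0.2
```

```bash
python3 to.py 63 0 120;python3 - <<'E'
from fit import *
grab("top","pics/t6.png"); import time
p=grab("wrist","pics/w6.png")[1];np.save("w6.npy",p['world_from_camera'])
im=cv2.imread("pics/w6.png");cv2.imwrite("pics/w6z.png",cv2.resize(im[40:160,240:400],None,fx=5,fy=5,interpolation=cv2.INTER_CUBIC))
a=np.load("tester.npy")
for x in [[0,125,168],[15,134,168],[15,157,190]]:print(x,(proj(p,tw(a,x)[0])[0]-[240,40])*5)
E
```

```text
t 18.2833 tester tcp 38.47769482274092 58.315126789219185 287.4865102654821 rot [ -90.      0.01 -104.19] F [ 0.44  0.22 -0.16] open 0.16016028252245637
shift [0.19 0.56 0.08] turn [ 0. -0. -0.] world [530.61 -94.36 120.  ]
[0, 125, 168] [117.22 482.63]
[15, 134, 168] [219.72 417.2 ]
[15, 157, 190] [199.69 236.02]
```

View pics/w6z.png

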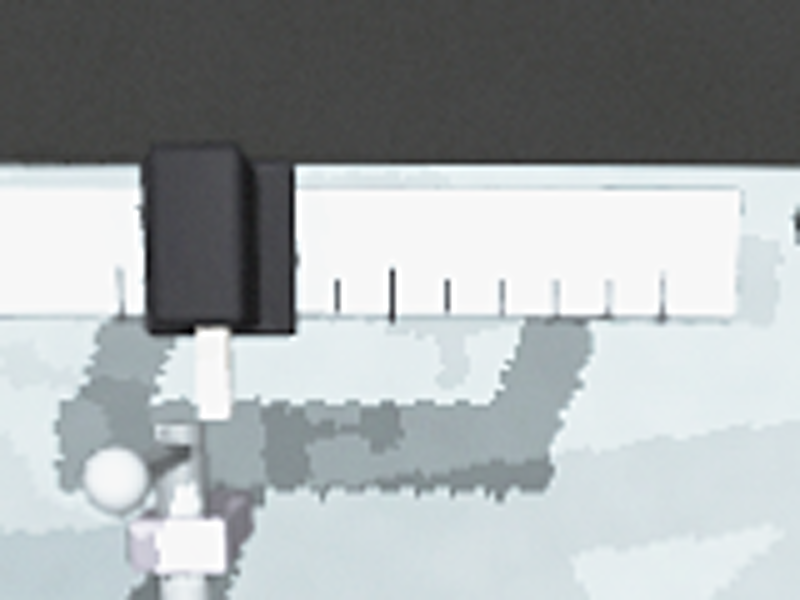

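The marker sits at about 14.4–14.8 mm, measured relative to the needle's rest position, against a target of 14.7. Now I'll go back to the rib.

Emit:
servo_tool:
  commands: "0.1 0.05 0.04 0 0 0;0.18 0.15 0.08 0 0 0;0.19 0.26 0.08 0 0 0;0.19 0.37 0.08 0 0 0;0.19 0.48 0.08 0 0 0;0.19 0.57 0.08 0 0 0;0.19 0.6 0.08 0 0 0;0.19 0.61 0.08 0 0 0"

```text
time_s: 19.05
ee_pos: [529.5, -92.0, 102.7]
tcp_rot: [-90.2, 0.0, -104.1]
force: [-0.2, 0.3, -0.3]
opening: -0.1
```

```bash
python3 F.py 12; python3 to.py 62.3 -0.2 94
```

```text
t 19.65 Fmean [-0.03 -0.08 -0.03] sem [0.17 0.2  0.14] ee [531.03 -92.91 105.24] first/last z 103.63652111780473 104.72210683588334 F halves z 0.3095941557192497 -0.3623614290304998
t 19.65 tester tcp 62.61812722019084 1.283049496193528 104.72210683588334 rot [ -89.97    0.   -104.13] F [-0.32 -0.12 -1.06] open -0.16759558304459873
shift [ 0.    0.04 -0.  ] turn [-0. -0. -0.] world [529.89 -94.39  94.  ]
```

Emit:
servo_tool:
  commands: "0.002 0.01 -0.001 0 0 0;0.005 0.02 -0.001 0 0 0;0.005 0.03 -0.001 0 0 0;0.005 0.037 -0.001 0 0 0;0.005 0.042 -0.001 0 0 0;0.005 0.045 -0.001 0 0 0;0.005 0.045 -0.001 0 0 0;0.005 0.045 -0.001 0 0 0"

```text
time_s: 20.32
ee_pos: [529.8, -94.3, 90.8]
tcp_rot: [-90.0, -0.0, -104.1]
force: [0.5, 0.0, -0.2]
opening: -0.4
```

```bash
python3 F.py 16; python3 to.py 62.3 -0.2 79
```

```text
t 21.1167 Fmean [ 0.25 -0.2   0.21] sem [0.09 0.14 0.12] ee [529.79 -94.34  90.92] first/last z 90.89588775314145 90.88453861378525 F halves z 0.19336725806362004 0.22303471402917924
t 21.1167 tester tcp 62.19179934894755 -0.19950824933749886 90.88453861378525 rot [ -90.     -0.   -104.13] F [-0.34 -0.25  0.14] open -0.11345716961269352
shift [0.   0.04 0.  ] turn [-0. -0.  0.] world [529.89 -94.39  79.  ]
```

Emit:
servo_tool:
  commands: "0 0.008 0 0 0 0;0 0.016 0 0 0 0;0 0.023 0.0005 0 0 0;0 0.03 0.0005 0 0 0;0 0.036 0.0005 0 0 0;0 0.039 0.0005 0 0 0;0 0.04 0.0005 0 0 0;0 0.04 0.0005 0 0 0"

```text
time_s: 21.78
ee_pos: [530.5, -94.5, 78.9]
tcp_rot: [-89.9, 0.0, -104.1]
force: [3.2, -0.3, 5.6]
opening: -0.4
```

```bash
python3 F.py 16
```

```text
t 22.5833 Fmean [ 2.56 -0.42  5.59] sem [0.12 0.12 0.12] ee [530.42 -94.51  79.04] first/last z 79.0011745431573 79.05968369378706 F halves z 5.476773288834261 5.710998897078076
```

Emit:
servo_tool:
  commands: "0 0 0.0005 0 0 0;0 0 0.001 0 0 0;0 0.0005 0.0015 0 0 0;0 0.001 0.002 0 0 0;0 0.0015 0.002 0 0 0;0 0.002 0.002 0 0 0;0 0.0025 0.002 0 0 0;0 0.0025 0.002 0 0 0"

```text
time_s: 23.25
ee_pos: [530.5, -94.5, 78.2]
tcp_rot: [-90.0, 0.0, -104.1]
force: [0.8, -1.1, 7.0]
opening: 0.3
```

```bash
python3 F.py 16
```

```text
t 24.05 Fmean [ 0.88 -0.37  5.74] sem [0.14 0.1  0.11] ee [530.51 -94.53  78.18] first/last z 78.16869527015191 78.17300994255166 F halves z 5.851713579153754 5.63222914721368
```

Emit:
servo_tool:
  commands: "0 0 0.0004 0 0 0;0 0.0004 0.0008 0 0 0;0 0.0008 0.0008 0 0 0;0 0.0008 0.0008 0 0 0;0 0.0008 0.0008 0 0 0;0 0.0008 0.0008 0 0 0;0 0.0008 0.0008 0 0 0;0 0.0008 0.0008 0 0 0"

```text
time_s: 24.72
ee_pos: [530.5, -94.5, 77.9]
tcp_rot: [-90.0, 0.0, -104.1]
force: [-0.2, -0.5, 5.6]
opening: -0.4
```

```bash
python3 F.py 26; python3 - <<'E'
from h import *
grab("top","pics/t7.png");grab("scene","pics/s7.png")
a=cv2.imread("pics/t7.png")[215:275,275:320];b=cv2.imread("pics/s7.png")[200:240,290:350]
cv2.imwrite("pics/t7z.png",cv2.resize(a,None,fx=10,fy=10,interpolation=cv2.INTER_CUBIC))
cv2.imwrite("pics/s7z.png",cv2.resize(b,None,fx=12,fy=12,interpolation=cv2.INTER_CUBIC))
E
```

```text
t 26.0167 Fmean [ 0.03 -0.1   5.98] sem [0.08 0.1  0.09] ee [530.55 -94.54  77.89] first/last z 77.88197003613946 77.90130312247162 F halves z 6.0066012657577295 5.961351792949614
```

View pics/t7z.png

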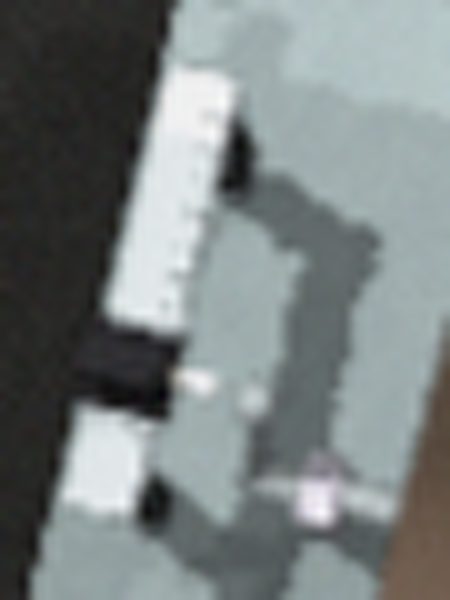

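View pics/s7z.png

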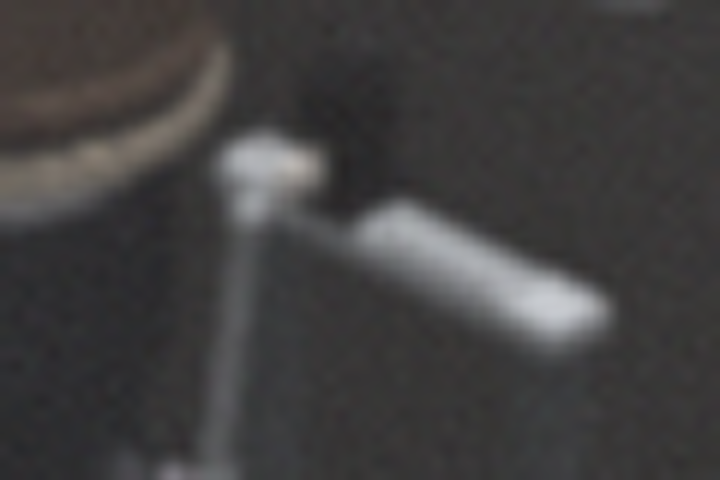

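```bash
python3 - <<'E'
from fit import *
a=np.load("tester.npy");c,s=np.cos(a[2]),np.sin(a[2])
def ten(w): e=w[:2]-a[:2]; return np.array([e@[c,s],e@[-s,c]])
f=lambda u:np.array(u)/10+[275,215]-.45
print("needle",ten(onz(pt,f([252,400]),166.7)))
for z in(166,170,174):print("marker",z,ten(onz(pt,f([190,379]),z)))
E
```

```text
needle [ 14.74 126.63]
marker 166 [ 16.27 142.53]
marker 170 [ 16.06 142.2 ]
marker 174 [ 15.84 141.88]
```

```bash
python3 - <<'E'
from fit import *
a=np.load("tester.npy");W=lambda x:tw(a,x)[0]
z=lambda x:(proj(ps,W(x))[0]-[290,200])*12+6
print("scene needle",z([14.7,125,166.7]),"rail ends",z([80,157,152]))
for m in (12.5,14.7,17):
  for h in(168,174): print(m,h,z([m,134,h]),z([m,146,h]))
p=env.camera_params("wrist")
for n,u,xs in(("w1",(667/5+240-.4,312/5+60-.4),63.7),("w6",(214/5+240-.4,418/5+40-.4),14.8)):
    p['world_from_camera']=np.load(n+".npy")
    for h in(164,168,172,176):
        w=onz(p,u,h)[:2]-a[:2];c,s=np.cos(a[2]),np.sin(a[2]);print(n,h,w@[c,s],w@[-s,c])
E
```

```text
scene needle [250.81 200.73] rail ends [546.5  304.59]
12.5 168 [270.87 178.81] [306.19 160.55]
12.5 174 [270.84 156.81] [306.24 138.62]
14.7 168 [277.53 182.1 ] [312.85 163.8 ]
14.7 174 [277.52 160.09] [312.92 141.87]
17 168 [284.51 185.55] [319.82 167.22]
17 174 [284.51 163.52] [319.91 145.26]
w1 164 64.81808681083747 133.86759929822827
w1 168 64.20550764971861 133.98408839702913
w1 172 63.59292848859975 134.10057749583
w1 176 62.9803493274809 134.21706659463086
w6 164 13.53818454725296 134.0390458620601
w6 168 13.906247047394302 134.16976414027255
w6 172 14.274309547535752 134.30048241848502
w6 176 14.642372047677204 134.4312006966975
```

The press held at 5.98 N for over 1.5 s. The estimates put the needle at about 14.6 mm and the marker at 14.3–15.8 mm, which is within tolerance. Releasing now.

Emit:
servo_tool:
  commands: "0 -0.01 0 0 0 0;0 -0.03 0 0 0 0;0 -0.06 0 0 0 0;0 -0.12 0 0 0 0;0 -0.22 0 0 0 0;0 -0.34 0 0 0 0;0 -0.46 0 0 0 0;0 -0.56 0 0 0 0"

```text
time_s: 26.78
ee_pos: [530.5, -94.5, 249.0]
tcp_rot: [-89.9, 0.0, -104.1]
force: [2.1, -1.0, -0.2]
opening: 0.1
```

Emit:
servo_tool:
  commands: "0 -0.05 0 0 0 0;0 -0.1 0 0 0 0;0 -0.15 0 0 0 0;0 -0.15 0 0 0 0;0 -0.15 0 0 0 0;0 -0.15 0 0 0 0;0 -0.15 0 0 0 0;0 -0.15 0 0 0 0"

```text
time_s: 27.45
ee_pos: [530.2, -94.5, 290.1]
tcp_rot: [-90.1, -0.0, -104.1]
force: [0.2, -0.4, -0.9]
opening: -0.4
```

```bash
python3 F.py 6;python3 - <<'E'
from fit import *
p=grab("wrist","pics/w8.png")[1];a=np.load("tester.npy")
for x in [[0,125,168],[14.7,134,172]]:print(x,proj(p,tw(a,x)[0])[0])
E
```

```text
t 27.75 Fmean [-0.18 -0.2   0.12] sem [0.17 0.18 0.14] ee [530.52 -94.53 290.43] first/last z 290.1565720101186 290.6694523708442 F halves z -0.039548289435807495 0.28066290627950646
[0, 125, 168] [224.67  48.46]
[14.7, 134, 172] [244.24  32.56]
```

View pics/w8.png

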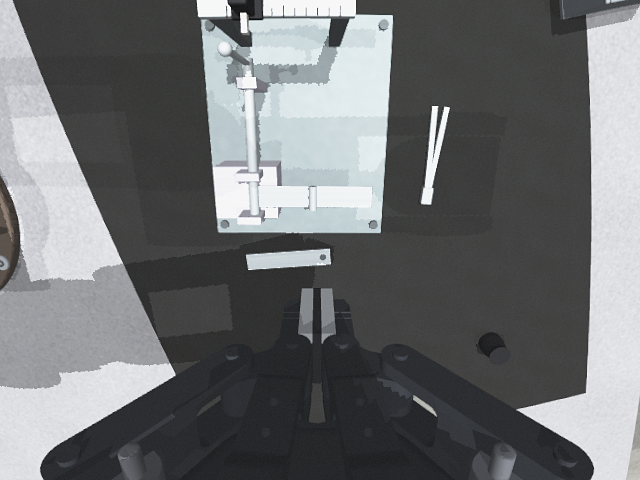

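The needle is back at (224,48), against a predicted rest position of (224.7,48.5). The marker tip is at about (244,33), against (244.2,32.6) predicted for 14.7 mm. The arm is well clear, so I'll hand in.

```bash
python3 -c "
from station import env
print(env.finish_job())"
```

```text
the job is handed in; nothing more can be done
None
```

The job is done and handed in at about 28 s; no verdict was reported. I pressed the rib, set the marker to the needle's reading, and pressed again to prove it.

- **First press:** I held the rib at 5.98 ± 0.08 N for 1.5 s. The needle stopped at about 14.7 mm in the top view, and at 14–15 mm worked out from the press depth.
- **Marker:** I pinched it by the fin, slid it to a tool x of about 14.8 mm, and let go.
- **Second press:** I held 5.98 ± 0.09 N with almost no side force for more than 1.3 s, then released.
- **Final wrist picture:** the needle was back at its rest place, and the marker's pointer was within about half a pixel of where 14.7 mm should be. The gripper was about 200 mm above the leaf with zero force. The spare leaf, tweezers and loupe looked undisturbed. The clamp, driver, bottle and dish were not in this picture, and the arm kept well away from them.

**Checks that disagreed:**
- **Marker position:** the wrist camera put the marker at 14.2–14.6 mm, while the coarser top view during the second press put it at 15.8–16.3 mm. That view puts it up to 1.5 mm ahead of the needle, still inside the 2.5 mm limit. The scene view was too blurred to settle it.
- **Side drag:** while settling each press, the tool felt a side force of 2–3 N from the rib, which I removed before each 6 N hold.

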